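# Spin the inspection stage, follow its crank post, and park it

## Task

Check that the rotary inspection stage runs free: push or crank its tall aluminium post so that the platter turns, either way, at about a turn every three seconds, let go, and keep the gripper right above the post (within 2 cm of its axis) as it goes round, fingertips a few centimetres over its top and touching nothing, for at least six seconds while it coasts (the platter must keep doing better than a turn in fifteen seconds meanwhile, and never more than a turn in two). Then stop the platter, park the post in front of the steel pointer on the base and let go. The lens lying on the platter must ride along without being touched or sliding away, and everything standing around stays where it is.

Things in the scene. Friction and masses are not known exactly. Their poses are not given: they have to be found in the camera images.
- platter: Turning disc of the rotary inspection stage: dark steel, 260 mm across, 14 mm thick, top 66 mm above the table, turning without limit either way. Origin on the axle at the disc's underside (z = 52 mm); z up, x points from the axle to the tall crank post 100 mm out. A low steel counterweight (40 mm across, 16 mm high) stands across the axle from it, 100 mm out.
- crank_top (a point): Centre of the top of the tall crank post on the platter, 126 mm above the table, 100 mm from the axle: a plain aluminium sleeve 30 mm across, 48 mm high (78 to 126 mm above the table, on a thinner foot). The sleeve turns freely about its own upright axis: gripped from above it can be led round the axle without twisting.
- axis (a point): Point on the stage's axle, level with the platter's top (66 mm above the table); fixed. The platter weighs 1.5 kg (0.6 to 1.9 times that), nominal inertia with post 0.0135 kg m2; axle drag 0.00135 N m per rad/s plus 0.0002 N m dry friction: left alone it loses a sixth to a twentieth of its speed each second.
- park (a point): Where the post's top centre must be when parked: 100 mm from the axle, 126 mm above the table, right in front of the pointer; fixed. The pointer is a small steel upright with a diamond head (34 mm across, 73 mm above the table), 150 mm from the axle at the middle of one edge of the square black base (300 x 300 mm, top at 30 mm).
- sample: The lens being inspected: a brass-mounted disc 40 mm across, 12 mm high, lying loose on the platter about 45 mm from the axle; origin at the centre of its underside, 66 mm above the table. It rides along with the platter.
- weight_a: Bystander, not to be disturbed: a brass calibration weight (cylinder 24 mm across, 25 mm high) standing on a corner of the stage's base away from the pointer, below the platter's level. Origin at the centre of its underside.
- weight_b: Bystander, not to be disturbed: a second such brass weight on the other such corner. Origin at the centre of its underside.
- mouse: Bystander, not to be disturbed: a black computer mouse, 105 x 60 mm, 34 mm high, on the table to the right. Origin at the centre of its underside.
- flux: Bystander, not to be disturbed: a small closed jar, 48 mm across, 90 mm high, on the table to the left. Origin at the centre of its underside.
- driver: Bystander, not to be disturbed: a screwdriver lying on the table to the left.
- tray: Bystander, not to be disturbed: a grey plastic parts tray 120 x 160 x 30 mm, on the table to the right. Origin at the centre of its underside.
- mug: Bystander, not to be disturbed: a white mug, 76 mm across, 90 mm high, on the table to the left. Origin at the centre of its underside.
There are look-alikes about, which are no part of the job. Leave any red look-alike of the sample alone.

How it is judged:
By the outcome, as a careful person would: the job done as asked, in the order asked, and still so for the second after the job is handed in, with the robot touching nothing.
It also fails if it takes over 58 s, if anything falls off the work surface, if the arm or the gripper's body presses on something with over 40 N, if the wrist force passes 120 N, or if a joint passes its speed limit or range.

## Robot

A 6-joint arm with a two-finger parallel gripper is mounted at the origin on the work surface. World frame = base frame: x ahead of the robot, y to its left, z up, the work surface at z = 0. Lengths are in m, angles in rad, forces in N, time in s.
With the tool pointing down it reaches from about 0.35 to 0.95 m from the base axis. Payload 17.4 kg.
Tool frame: the origin (TCP) lies between the finger pads, 19 mm behind the fingertips; this is the grasp point; z points along the fingers, y is the line along which they close (so a half turn about z gives the same grasp; the last joint's range is limited). The gripper opens to 93 mm and grips with 3 to 60 N. Pads are 15 mm wide; open, the fingers measure 128 mm over their backs; the gripper's body (75 mm by 188 mm) begins 65 mm behind the grasp point.
Start: joints at [1.095, 0.116, 1.442, -0, 1.584, -0.038], TCP at [0.286, 0.611, 0.237] pointing down, gripper open.
Joint ranges: [-2.83, 2.83], [-0.83, 2.19], [0.07, 2.5], [-1.14, 4.28], [0.01, 3], [-2.97, 2.97]. Speed limits (rad/s): [1.89, 1.89, 2.22, 3.14, 3.14, 3.14].

## Interface

Orientations are given as a unit quaternion [w, x, y, z].
In Python, from cell import r gives the robot as it stands.
- The arm moves only by the tool arm_command, never from a script. Its argument "motion" is one flat list of numbers, 7 for each row, row after row: the shift along the tool's x, y, z in units of 0.04 m (1.0 is 0.04 m), then the turn, a rotation vector about the tool's x, y, z in units of pi/2 rad (1.0 is pi/2 rad), then the opening, from 0 (shut) to 1 (fully open). A call has 1 to 5 rows; each row shifts and turns the commanded pose from where the row before left it, along the tool's axes as they then stand; what a row does not reach is not made up. A row lasts 1/12 s, in which the tool goes at most 41.7 mm and 7.16 degrees, less where a joint would pass 70% of its speed; a pose out of reach is approached as far as the arm can. A call with a number of a shift or a turn outside -1 to 1 is refused whole. A call with a gripper value outside its range is refused whole. The fingers move at their own pace and stop on an object; "squeeze" is the grip in N (left out, the last holds). Time passes only in rows, so rows that do not move let the fingers close. It gives the time, the measured TCP pose, the force, the opening and the grip force at its end, in the units of the state.
- r.state(): the state, without advancing time (a new reading comes with each control period).
- r.camera(name): name is "side" or "top" or "wrist"; returns the picture (400x640x3 uint8, red, green, blue); there is no depth.
- r.camera_info(name): a dict with "fx", "fy", "cx", "cy" (pixels), "position" and "orientation" of the camera in the world. Camera axes: x right, y down, z forward; pixel columns grow to the right and rows downward; lengths in m; the calibration is good to about 2 mm. The wrist camera is an equidistant fisheye: a pixel r from the principal point sees the ray r / f radians off the axis. A picture is of the moment at which its call begins: read the wrist's pose just before it. camera_info takes no time and is no camera call; for the wrist camera it gives the pose at the moment of the call.
- r.sign_off(): hands the job in; it is judged then, once.
Trained networks look in the newest picture that a camera, given by its name, has taken for a name from the list of things; names that differ only in an ending like _2 or _b are one class to them, and where a whole thing is asked for, a point or a joint stands for the part that bears it (a point fixed in the world has none). Each returns a list of dicts, best first, with "score" (0 to 1); they miss things now and then, are a little off and sometimes report something else, mostly with a low value. They report only what shows in the picture. A call takes as long as a camera call. They do not tell look-alikes from the thing itself.
- r.find_in(name, camera): "centre" ([column, row] in pixels, amid what is visible of it).
The state is a dict: "time_s": time; "q": joint angles; "joint_velocities": joint speeds; "effort": joint torques, N m; "position": TCP position; "ee_rot": TCP orientation; "contact_force": force on the tool from outside, world axes, zero at the start; "ft_torque": the same for the moment, N m; "gripper_width": opening from 0.0 (shut) to 1.0 (fully open); "gripper_force": force on a finger pad.
Only numpy, scipy, OpenCV 4.12 (cv2) and the standard library are available. Lean on these libraries where they do the work, as an engineer would, in place of code of your own. Each camera call takes 0.05 s, during which the arm holds its last target. There are 200 camera calls.

## Working session

There is one attempt and no reset: what is moved stays moved. The work goes in short steps, Python scripts to look and compute and a tool call to move; the robot and the scene stay as the last step left them, time stands still between calls to the robot, and variables do not carry over. Pictures are saved under pics/ and viewed, at most 10 in all, crops included, and the job is handed in when it is done.

Besides the shell and the picture viewer there is one more tool, called as name(argument=value, ...), one argument or row to a line, values as JSON. arm_command: Moves the arm, as the interface text tells. Shifts and turns lie within -1 to 1; 1 stands for 0.04 m of shift or pi/2 rad of turn. Its arguments: {"type":"object","properties":{"motion":{"type":"array"},"squeeze":{"type":"number"}},"required":["motion"]}

```bash
ls; mkdir -p pics
python3 - <<'E'
from cell import r
import cv2,numpy as np
s=r.state();print({k:np.round(v,3) for k,v in s.items()})
for c in ("top","side"):
    im=r.camera(c);cv2.imwrite(f"pics/{c}0.png",im[:,:,::-1]);print(r.camera_info(c))
    for n in ("crank_top","platter","sample","park","weight_a","flux","mug","mouse","tray","driver"):
        print(c,n,[(np.round(d["centre"],1),round(d["score"],2)) for d in r.find_in(n,c)][:4])
E
```

```text
pics
{'time_s': np.float64(0.0), 'q': array([ 1.095,  0.116,  1.442,  0.   ,  1.584, -0.038]), 'joint_velocities': array([-0.001,  0.001, -0.   ,  0.001,  0.   ,  0.   ]), 'effort': array([-1.0000e-03, -7.2126e+01, -6.2261e+01,  7.8000e-02,  2.4000e-02,
       -0.0000e+00]), 'position': array([0.286, 0.611, 0.237]), 'ee_rot': array([-0.   ,  0.217,  0.976, -0.001]), 'contact_force': array([-0.558, -0.248,  0.011]), 'ft_torque': array([ 0.004, -0.054, -0.04 ]), 'gripper_force': np.float64(0.0), 'gripper_width': np.float64(1.002)}
{'fx': 498.8746902077954, 'fy': 498.8746902077954, 'cx': 312.0903716092224, 'cy': 199.01145779056912, 'position': array([0.23872206, 0.00185313, 1.467016  ]), 'orientation': array([-0.07244488,  0.70839943, -0.69813757,  0.0743365 ])}
top crank_top [(array([344. , 187.6]), 0.83)]
top platter [(array([341.7, 181. ]), 0.72), (array([455.5, 257.4]), 0.66)]
top sample [(array([326.8, 185.2]), 0.62), (array([340.1, 189.5]), 0.62), (array([266.2, 170.3]), 0.42)]
top park [(array([338.3, 187.9]), 0.88)]
top weight_a [(array([298.5, 142.4]), 0.62)]
top flux [(array([
[... 222 characters left out ...]
ay([345.9, 184.2]), 0.59)]
{'fx': 429.82754910385506, 'fy': 429.82754910385506, 'cx': 318.2039400511399, 'cy': 201.0512877244342, 'position': array([0.09029874, 0.95898107, 1.24994618]), 'orientation': array([ 0.08005669, -0.19979165,  0.90979952, -0.35487893])}
side crank_top [(array([317.1, 189.8]), 0.87)]
side platter [(array([315.3, 194.9]), 0.8)]
side sample [(array([342.4, 139.7]), 0.21)]
side park [(array([317.9, 197.1]), 0.57), (array([319.1, 190.4]), 0.4)]
side weight_a [(array([272.8, 206.2]), 0.53), (array([297.8, 162.6]), 0.46)]
side flux []
side mug [(array([227.8, 301.6]), 0.62)]
side mouse [(array([391.7, 164.6]), 0.67)]
side tray [(array([341.9, 140.3]), 0.64)]
side driver []
```

Run:
```python
import cv2
a=cv2.imread("pics/top0.png");cv2.imwrite("pics/c1.png",cv2.resize(a[110:260,240:440],None,fx=4,fy=4,interpolation=cv2.INTER_CUBIC))
```

```text
(no output)
```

View pics/top0.png

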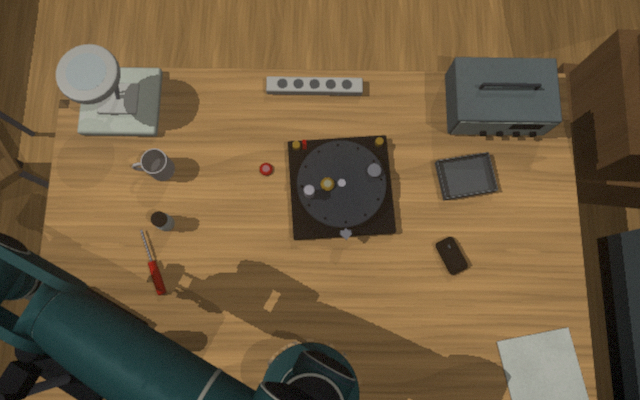

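View pics/c1.png

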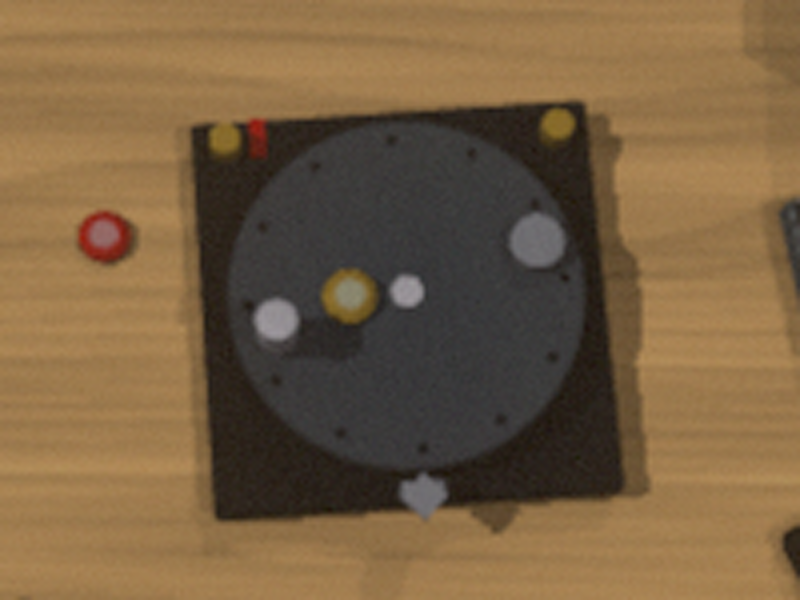

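View pics/side0.png

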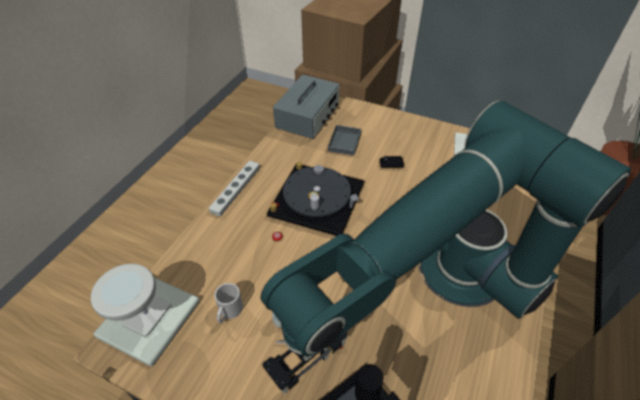

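```bash
cat > h.py <<'E'
import numpy as np,cv2
from cell import r
from scipy.spatial.transform import Rotation as R
def rot(q): return R.from_quat([q[1],q[2],q[3],q[0]])
def ray(i,cam,uv):
    uv=np.atleast_2d(uv).astype(float);d=(uv-[i["cx"],i["cy"]])/[i["fx"],i["fy"]]
    if cam=="wrist":
        th=np.linalg.norm(d,axis=1)+1e-9;v=np.c_[d*(np.sin(th)/th)[:,None],np.cos(th)]
    else: v=np.c_[d,np.ones(len(d))]
    return rot(i["orientation"]).apply(v)
def onz(i,cam,uv,z):
    v=ray(i,cam,uv);p=np.array(i["position"]);return (p+v*((z-p[2])/v[:,2])[:,None])[:,:2]
def proj(i,cam,P):
    c=rot(i["orientation"]).inv().apply(np.atleast_2d(P)-i["position"])
    if cam=="wrist":
        n=np.linalg.norm(c[:,:2],axis=1)+1e-12;d=c[:,:2]/n[:,None]*np.arctan2(n,c[:,2])[:,None]
    else: d=c[:,:2]/c[:,2:]
    return d*[i["fx"],i["fy"]]+[i["cx"],i["cy"]]
E
python3 - <<'E'
from h import *
i=r.camera_info("top")
f=lambda x,y:[240+x/4-.4,110+y/4-.4]
for n,uv,z in (("edge L",f(228,295),.066),("edge R",f(586,295),.066),("edge T",f(407,120),.066),("edge B",f(407,470),.066),("cap",f(407,291),.07),("post",f(276,319),.126),("lens",f(349,296),.078),("cw",f(537,240),.082),("pointer",f(423,496),.073),
  ("b1",f(193,127),.03),("b2",f(582,103),.03),("b3",f(622,488),.03),("b4",f(217,519),.03)): print(n,onz(i,"top",[uv],z)[0].round(4))
print(r.camera_info("wrist"))
# refine platter ellipse: dark-vs-base brightness
im=cv2.imread("pics/top0.png");hsv=cv2.cvtColor(im,cv2.COLOR_BGR2HSV)
j=i
N=300;g=np.linspace(-.16,.16,N)
# rectified at z=.066, around approx axis
E
```

```text
edge L [0.5799 0.0456]
edge R [ 0.5839 -0.2131]
edge T [ 0.7145 -0.0834]
edge B [ 0.4542 -0.084 ]
cap [ 0.5839 -0.0834]
post [0.5488 0.0103]
lens [ 0.5776 -0.0414]
cw [ 0.6201 -0.1761]
pointer [ 0.4348 -0.0948]
b1 [0.7186 0.0758]
b2 [ 0.7422 -0.2181]
b3 [ 0.4488 -0.2424]
b4 [0.4219 0.0513]
{'fx': 309.70691628693146, 'fy': 309.70691628693146, 'cx': 321.93793671968774, 'cy': 198.86372746733613, 'position': array([0.21976913, 0.64316401, 0.38571945]), 'orientation': array([0.1143859 , 0.83611128, 0.53148312, 0.07320851])}
```

Candidates: the tall post at top-picture (309,190), the axle cap (342,183), the counterweight (374,170). By description the post is the one at (309,190), 100 mm from the axle; the crop confirms it, with its long shadow. The lens is the brass one at (327,184), not the red disc at (266,169). The pointer is at (346,234).

arm_command(
  motion=[0,0,0,0,0,-0.07,1,0,0,0,0,0,-0.07,1,0,0,0,0,0,-0.07,1,0,0,0,0,0,-0.069,1,0,0,0,0,0,0,1],
  squeeze=8,
)

```text
time_s: 1.52
position: [0.2862, 0.6113, 0.2375]
ee_rot: [-0.0, -0.003, 1.0, 0.0]
contact_force: [0.2, -0.3, 0.4]
gripper_width: 0.999
gripper_force: 0.0
```

arm_command(
  motion=[-0.2,-0.45,0,0,0,0,1,-0.386,-0.884,0,0,0,0,1,-0.386,-0.884,0,0,0,0,1,-0.386,-0.884,0,0,0,0,1,-0.386,-0.884,0,0,0,0,1],
)

```text
time_s: 1.93
position: [0.3562, 0.4504, 0.2374]
ee_rot: [0.0, 0.002, 1.0, 0.0]
contact_force: [1.2, 0.5, 0.1]
gripper_width: 1.003
gripper_force: 0.0
```

arm_command(
  motion=[-0.386,-0.884,0,0,0,0,1,-0.386,-0.884,0,0,0,0,1,-0.386,-0.884,0,0,0,0,1,-0.386,-0.884,0,0,0,0,1,-0.386,-0.884,0,0,0,0,1],
)

```text
time_s: 2.35
position: [0.4336, 0.2734, 0.2377]
ee_rot: [0.0, 0.002, 1.0, 0.0]
contact_force: [-0.2, 0.2, 0.4]
gripper_width: 1.002
gripper_force: 0.0
```

arm_command(
  motion=[-0.386,-0.884,0,0,0,0,1,-0.386,-0.884,0,0,0,0,1,-0.386,-0.884,0,0,0,0,1,-0.386,-0.884,0,0,0,0,1,-0.386,-0.884,0,0,0,0,1],
)

```text
time_s: 2.77
position: [0.5109, 0.0965, 0.2378]
ee_rot: [0.0, 0.002, 1.0, 0.0]
contact_force: [0.1, 0.1, 0.4]
gripper_width: 0.997
gripper_force: 0.0
```

arm_command(
  motion=[-0.386,-0.884,0,0,0,0,1,-0.386,-0.884,0,0,0,0,1,-0.186,-0.434,0,0,0,0,1,0,0,0,0,0,0,1,0,0,0,0,0,0,1],
)

```text
time_s: 3.18
position: [0.549, 0.0096, 0.2372]
ee_rot: [-0.0, 0.002, 1.0, 0.0]
contact_force: [-0.4, 0.6, 1.0]
gripper_width: 0.997
gripper_force: 0.0
```

Run:
```python
from h import *
s=r.state();print(s["time_s"],s["position"],s["ee_rot"],s["q"],s["contact_force"])
i=r.camera_info("wrist");im=r.camera("wrist");cv2.imwrite("pics/w1.png",im[:,:,::-1]);print(i)
print(proj(i,"wrist",[[.5835,-.0836,.066],[.5488,.0103,.126],[.5776,-.0414,.078],[.6201,-.1761,.082],[.4838,-.0915,.126],[.4348,-.0948,.073]]).round(1))
```

```text
3.1833 [0.54903906 0.00957482 0.23723548] [-2.35297302e-04  2.28752700e-03  9.99997353e-01  7.26377563e-05] [-2.90855113e-02 -1.59363176e-01  1.71290024e+00  1.32634727e-04
  1.58852991e+00 -1.59530446e+00] [-0.42861364  0.64244736  0.99772832]
{'fx': 309.70691628693146, 'fy': 309.70691628693146, 'cx': 321.93793671968774, 'cy': 198.86372746733613, 'position': array([0.47566961, 0.01011079, 0.38556884]), 'orientation': array([0.09597695, 0.70236255, 0.69875761, 0.09598476])}
[[238.3 215.3]
 [322.4 199.6]
 [273.4 213.8]
 [165.  248.2]
 [205.2 128.3]
 [219.4  79.2]]
```

View pics/w1.png

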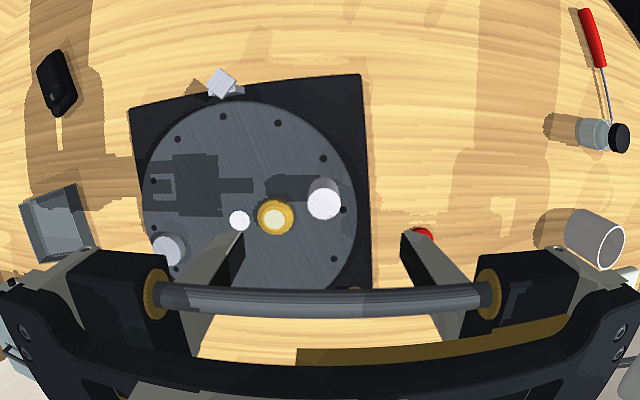

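The wrist picture shows the post top at (323,203), axle cap at (239,220), brass lens at (275,217), counterweight at (167,250) and pointer at (221,83). This agrees with the top-camera positions to about 3 px.

```bash
cat >> h.py <<'E'
def blobs(mask,amin=40):
    n,_,st,ce=cv2.connectedComponentsWithStats(mask.astype(np.uint8));return [(ce[k],st[k,4]) for k in range(1,n) if st[k,4]>=amin]
def look(axis,bias=(0,0),im=None,info=None):
    """wrist picture -> t, tcp, post xy list, lens xy list (world)"""
    s=r.state()
    if im is None: info=r.camera_info("wrist");im=r.camera("wrist")
    h=cv2.cvtColor(np.ascontiguousarray(im),cv2.COLOR_RGB2HSV).astype(int)
    inn=lambda uv,z,R:np.linalg.norm(onz(info,"wrist",uv,z)+bias-axis,axis=1)
    W=(h[...,2]>225)&(h[...,1]<25);Y=(abs(h[...,0]-23)<6)&(h[...,1]>150)&(h[...,2]>110)
    post=[];lens=[]
    for c,a in blobs(W):
        p=onz(info,"wrist",[c],.126)[0]+bias;d=np.linalg.norm(p-axis)
        if .07<d<.125 and 300<a<3500: post.append((p,a,c))
    for c,a in blobs(Y):
        p=onz(info,"wrist",[c],.078)[0]+bias;d=np.linalg.norm(p-axis)
        if .02<d<.065: lens.append((p,a,c))
    return s,post,lens
E
python3 - <<'E'
from h import *
im=cv2.imread("pics/w1.png")[:,:,::-1]
i={'fx': 309.70691628693146, 'fy': 309.70691628693146, 'cx': 321.93793671968774, 'cy': 198.86372746733613, 'position': np.array([0.47566961, 0.01011079, 0.38556884]), 'orientation': np.array([0.09597695, 0.70236255, 0.69875761, 0.09598476])}
ax=np.array([.585,-.083])
s,p,l=look(ax,im=im,info=i);print(p,l)
print(im[203,323],im[217,262],im[217,275],im[320,323] if 0 else '')
for n,uv,z in(("cap",(239.5,220),.07),("cw",(167,249),.082),("pointer",(221,83),.073)):print(n,onz(i,"wrist",[uv],z))
print(onz(i,"wrist",[(323.5,204)],.126))
E
```

```text
[(array([0.55215752, 0.01151368]), np.int32(775), array([323.77677419, 203.26709677]))] [(array([ 0.57921914, -0.03896314]), np.int32(610), array([275.7295082, 215.2147541]))]
[235 233 239] [215 173  73] [228 228 199] 
cap [[ 0.58760216 -0.08147504]]
cw [[ 0.62098947 -0.17349085]]
pointer [[ 0.43898545 -0.09305092]]
[[0.55282429 0.01126942]]
```

arm_command(
  motion=[-0.05,0.03,0.6,0,0,0,1,0,0,0.8,0,0,0,1,0,0,0.8,0,0,0,1,0,0,0.6,0,0,0,1,0,0,0.25,0,0,0,1],
)

```text
time_s: 3.65
position: [0.5493, 0.0129, 0.112]
ee_rot: [-0.002, -0.0, 1.0, 0.0]
contact_force: [-0.2, -0.2, 0.2]
gripper_width: 0.997
gripper_force: 0.0
```

arm_command(
  motion=[0,0,0,0,0,0,0.6,0,0,0,0,0,0,0.45,0,0,0,0,0,0,0.3,0,0,0,0,0,0,0.2,0,0,0,0,0,0,0.2],
  squeeze=6,
)

```text
time_s: 4.07
position: [0.5515, 0.0116, 0.1169]
ee_rot: [0.001, -0.0, 1.0, -0.0]
contact_force: [-0.0, -0.0, 0.3]
gripper_width: 0.692
gripper_force: 0.0
```

arm_command(
  motion=[0,0,0,0,0,0,0.2,0,0,0,0,0,0,0.2,0,0,0,0,0,0,0.2],
)

```text
time_s: 4.32
position: [0.551, 0.0115, 0.1157]
ee_rot: [0.0, -0.0, 1.0, 0.0]
contact_force: [0.1, 0.2, 0.3]
gripper_width: 0.476
gripper_force: 0.0
```

Run:
```python
from h import *
ax=np.array([.585,-.083])
s,p,l=look(ax);print(s["time_s"],s["position"],s["contact_force"],s["gripper_width"],s["gripper_force"]);print(p,l)
```

```text
4.3167 [0.55100532 0.01149294 0.11569222] [0.05075785 0.2044964  0.33155835] 0.4755067387462127 0.0
[] [(array([ 0.56673046, -0.04577146]), np.int32(243), array([237.20987654, 251.52263374])), (array([ 0.60641837, -0.0545607 ]), np.int32(336), array([231.96428571, 299.20833333]))]
```

arm_command(
  motion=[0,0,0,0,0,0,0.2,0,0,0,0,0,0,0.2,0,0,0,0,0,0,0.2,0,0,0,0,0,0,0.2],
)

```text
time_s: 4.7
position: [0.551, 0.0113, 0.1155]
ee_rot: [0.0, -0.0, 1.0, -0.0]
contact_force: [1.3, -4.8, -0.7]
gripper_width: 0.321
gripper_force: 6.0
```

Run:
```python
from h import *
s=r.state();i=r.camera_info("wrist");im=r.camera("wrist");cv2.imwrite("pics/w2.png",im[:,:,::-1])
print(s["time_s"],s["position"],s["contact_force"],s["gripper_width"],s["gripper_force"])
for c,a in blobs((im.min(2)>185),150):print(c,a,im[int(c[1]),int(c[0])],onz(i,"wrist",[c],.126))
print("expected",proj(i,"wrist",[[.551,.0115,.126]]))
```

```text
4.7 [0.55102929 0.01127217 0.1154815 ] [ 1.34514769 -4.75104009 -0.70012762] 0.32086603184862433 5.999834015965462
[161.23345588  65.05238971] 1088 [224 226 234] [[ 0.44955726 -0.06542869]]
[623.7394958  368.79411765] 714 [194 197 192] [[0.72515151 0.36891937]]
expected [[321.86895267 266.020407  ]]
```

View pics/w2.png

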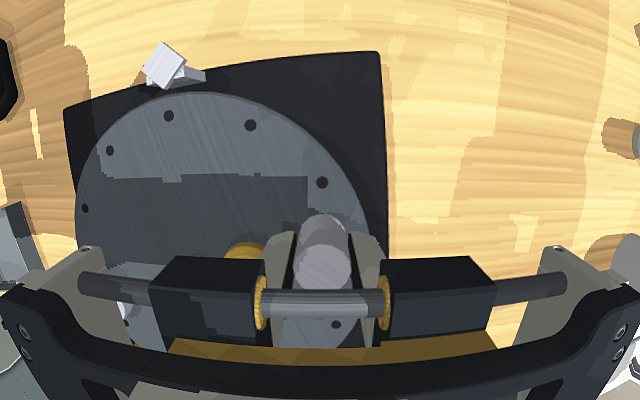

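```bash
cat >> h.py <<'E'
def rows(p,th,z,w,ax,R=.1):
    """p: commanded xyz now; th,z,w per row -> prints flat rows, five to a call; returns end"""
    p=np.array(p,float);out=[]
    for t,zz,ww in zip(th,z,w):
        q=np.array([ax[0]+R*np.cos(t),ax[1]+R*np.sin(t),zz]);d=np.round((q-p)/.04*[-1,1,-1],2);p=p+d*.04*[-1,1,-1]
        out.append([*d.tolist(),0,0,0,ww])
    for k in range(0,len(out),5): print([x for o in out[k:k+5] for x in o])
    print("end",p.round(4),"theta",round(float(th[-1]),4));return p
def ramp(t0,w0,w1,n):
    w=w0+(w1-w0)*(np.arange(n)+.5)/n;return t0+np.cumsum(w)/12
E
python3 - <<'E'
from h import *
ax=np.array([.585,-.083]);p=np.array([.551,.0112,.1155]);t0=np.arctan2(*(p[:2]-ax)[::-1]);print(t0)
n=10;th=ramp(t0,0,.9,n);rows(p,th,[.1155]*n,[.2]*n,ax)
E
```

```text
1.9171786640465618
[0.01, -0.01, -0.0, 0, 0, 0, 0.2, 0.02, -0.01, -0.0, 0, 0, 0, 0.2, 0.05, -0.01, -0.0, 0, 0, 0, 0.2, 0.06, -0.03, -0.0, 0, 0, 0, 0.2, 0.08, -0.03, -0.0, 0, 0, 0, 0.2]
[0.09, -0.05, -0.0, 0, 0, 0, 0.2, 0.1, -0.06, -0.0, 0, 0, 0, 0.2, 0.12, -0.07, -0.0, 0, 0, 0, 0.2, 0.13, -0.09, -0.0, 0, 0, 0, 0.2, 0.14, -0.12, -0.0, 0, 0, 0, 0.2]
end [ 0.519  -0.008   0.1155] theta 2.2922
```

arm_command(
  motion=[0.01,-0.01,0,0,0,0,0.2,0.02,-0.01,0,0,0,0,0.2,0.05,-0.01,0,0,0,0,0.2,0.06,-0.03,0,0,0,0,0.2,0.08,-0.03,0,0,0,0,0.2],
)

```text
time_s: 5.17
position: [0.5421, 0.0076, 0.1155]
ee_rot: [0.0, -0.0, 1.0, -0.0]
contact_force: [2.7, -8.0, -0.3]
gripper_width: 0.32
gripper_force: 6.0
```

arm_command(
  motion=[0.09,-0.05,0,0,0,0,0.2,0.1,-0.06,0,0,0,0,0.2,0.12,-0.07,0,0,0,0,0.2,0.13,-0.09,0,0,0,0,0.2,0.14,-0.12,0,0,0,0,0.2],
)

```text
time_s: 5.58
position: [0.5188, -0.0079, 0.1155]
ee_rot: [0.0, -0.0, 1.0, -0.0]
contact_force: [3.9, -5.0, -0.8]
gripper_width: 0.317
gripper_force: 6.0
```

Run:
```python
from h import *
s=r.state();print(s["time_s"],s["position"],s["contact_force"],s["gripper_width"],s["gripper_force"],s["ft_torque"])
ax=np.array([.585,-.083])
n=15;th=ramp(2.2922,.9,2.1,n);p=rows([.519,-.008,.1155],th,[.1155]*n,[.2]*n,ax)
```

```text
5.5833 [ 0.51879015 -0.00786072  0.11549308] [ 3.91309457 -4.97576129 -0.76274819] 0.3166561588430766 5.998649257962825 [-0.78382352 -0.67421459 -0.02042961]
[0.14, -0.13, -0.0, 0, 0, 0, 0.2, 0.14, -0.16, -0.0, 0, 0, 0, 0.2, 0.14, -0.18, -0.0, 0, 0, 0, 0.2, 0.13, -0.22, -0.0, 0, 0, 0, 0.2, 0.11, -0.23, -0.0, 0, 0, 0, 0.2]
[0.09, -0.27, -0.0, 0, 0, 0, 0.2, 0.07, -0.28, -0.0, 0, 0, 0, 0.2, 0.03, -0.31, -0.0, 0, 0, 0, 0.2, -0.01, -0.33, -0.0, 0, 0, 0, 0.2, -0.06, -0.34, -0.0, 0, 0, 0, 0.2]
[-0.11, -0.35, -0.0, 0, 0, 0, 0.2, -0.16, -0.34, -0.0, 0, 0, 0, 0.2, -0.23, -0.32, -0.0, 0, 0, 0, 0.2, -0.29, -0.3, -0.0, 0, 0, 0, 0.2, -0.34, -0.25, -0.0, 0, 0, 0, 0.2]
end [ 0.533  -0.1684  0.1155] theta 4.1672
```

arm_command(
  motion=[0.13,-0.15,0,0,0,0,0.2,0.14,-0.16,0,0,0,0,0.2,0.14,-0.18,0,0,0,0,0.2,0.13,-0.22,0,0,0,0,0.2,0.11,-0.23,0,0,0,0,0.2],
)

```text
time_s: 6.0
position: [0.4924, -0.046, 0.1155]
ee_rot: [0.0, -0.0, 1.0, 0.0]
contact_force: [2.5, -1.4, -0.3]
gripper_width: 0.319
gripper_force: 6.0
```

arm_command(
  motion=[0.09,-0.27,0,0,0,0,0.2,0.07,-0.28,0,0,0,0,0.2,0.03,-0.31,0,0,0,0,0.2,-0.01,-0.33,0,0,0,0,0.2,-0.06,-0.34,0,0,0,0,0.2],
)

```text
time_s: 6.42
position: [0.4882, -0.1078, 0.1155]
ee_rot: [0.001, -0.0, 1.0, 0.0]
contact_force: [9.8, 2.5, -2.2]
gripper_width: 0.322
gripper_force: 6.0
```

arm_command(
  motion=[-0.11,-0.35,0,0,0,0,0.2,-0.16,-0.34,0,0,0,0,0.2,-0.23,-0.32,0,0,0,0,0.2,-0.29,-0.3,0,0,0,0,0.2,-0.34,-0.25,0,0,0,0,0.2],
)

```text
time_s: 6.83
position: [0.5337, -0.1701, 0.1155]
ee_rot: [0.0, 0.0, 1.0, 0.001]
contact_force: [2.0, 8.7, 3.7]
gripper_width: 0.323
gripper_force: 6.0
```

Run:
```python
from h import *
s=r.state();print(s["time_s"],s["position"],s["contact_force"],s["gripper_width"],s["gripper_force"])
ax=np.array([.5854,-.0838])
n=10;th=ramp(4.1672,2.1,2.1,n);p=rows([.5334,-.1692,.1155],th,[.1155]*n,[.2]*n,ax)
```

```text
6.8333 [ 0.53373236 -0.17008467  0.11549201] [1.95824334 8.71494932 3.68278646] 0.32296140835042064 5.98914534346477
[-0.4, -0.2, -0.0, 0, 0, 0, 0.2, -0.42, -0.12, -0.0, 0, 0, 0, 0.2, -0.43, -0.04, -0.0, 0, 0, 0, 0.2, -0.44, 0.02, -0.0, 0, 0, 0, 0.2, -0.42, 0.11, -0.0, 0, 0, 0, 0.2]
[-0.4, 0.18, -0.0, 0, 0, 0, 0.2, -0.36, 0.24, -0.0, 0, 0, 0, 0.2, -0.32, 0.3, -0.0, 0, 0, 0, 0.2, -0.25, 0.36, -0.0, 0, 0, 0, 0.2, -0.19, 0.39, -0.0, 0, 0, 0, 0.2]
end [ 0.6786 -0.1196  0.1155] theta 5.9172
```

arm_command(
  motion=[-0.41,-0.18,0,0,0,0,0.2,-0.42,-0.12,0,0,0,0,0.2,-0.43,-0.04,0,0,0,0,0.2,-0.44,0.02,0,0,0,0,0.2,-0.42,0.11,0,0,0,0,0.2],
)

```text
time_s: 7.25
position: [0.6189, -0.1774, 0.1154]
ee_rot: [-0.0, -0.0, 1.0, 0.001]
contact_force: [-1.0, 11.9, 3.6]
gripper_width: 0.342
gripper_force: 5.9
```

Run:
```python
from h import *
s=r.state();print(s["time_s"],s["position"],s["contact_force"],s["gripper_width"],s["gripper_force"],s["q"],s["joint_velocities"])
ax=np.array([.5854,-.0838]);d=s["position"][:2]-ax
print(np.hypot(*d),np.arctan2(d[1],d[0])+2*np.pi)
# candidate: 5 rows hold then release
th=4.1672+2.1/12*(5+np.arange(1,21))
z=[.1155]*9+[.122,.131,.141,.152,.163,.173,.181,.186,.188,.188,.188]
w=[.2]*5+[1]*15
p=rows([.5341+.04*(.41+.42+.43+.44+.42)-.0003,-.1692+.04*(-.18-.12-.04+.02+.11),.1155],th,z,w,ax,.0995)
```

```text
7.25 [ 0.61888108 -0.17735371  0.11544368] [-0.96368252 11.92540488  3.61248521] 0.3421112021927941 5.894359689451534 [-0.31976532  0.1075351   1.65083803  0.0024329   1.38434526 -1.89105467] [ 0.1921412   0.37320699 -0.40092227  0.00211767  0.02847367  0.18594592]
0.0993643813150752 5.056067285624698
[-0.37, 0.17, -0.0, 0, 0, 0, 0.2, -0.36, 0.24, -0.0, 0, 0, 0, 0.2, -0.32, 0.3, -0.0, 0, 0, 0, 0.2, -0.25, 0.35, -0.0, 0, 0, 0, 0.2, -0.19, 0.39, -0.0, 0, 0, 0, 0.2]
[-0.12, 0.42, -0.0, 0, 0, 0, 1, -0.05, 0.44, -0.0, 0, 0, 0, 1, 0.03, 0.43, -0.0, 0, 0, 0, 1, 0.11, 0.42, -0.0, 0, 0, 0, 1, 0.18, 0.4, -0.16, 0, 0, 0, 1]
[0.24, 0.36, -0.23, 0, 0, 0, 1, 0.31, 0.31, -0.25, 0, 0, 0, 1, 0.35, 0.25, -0.27, 0, 0, 0, 1, 0.39, 0.19, -0.28, 0, 0, 0, 1, 0.42, 0.12, -0.25, 0, 0, 0, 1]
[0.43, 0.04, -0.2, 0, 0, 0, 1, 0.43, -0.03, -0.12, 0, 0, 0, 1, 0.43, -0.11, -0.05, 0, 0, 0, 1, 0.39, -0.18, -0.0, 0, 0, 0, 1, 0.36, -0.24, -0.0, 0, 0, 0, 1]
end [ 0.5222 -0.0068  0.1879] theta 8.5422
```

arm_command(
  motion=[-0.37,0.17,0,0,0,0,0.2,-0.36,0.24,0,0,0,0,0.2,-0.32,0.3,0,0,0,0,0.2,-0.25,0.35,0,0,0,0,0.2,-0.19,0.39,0,0,0,0,0.2],
)

```text
time_s: 7.67
position: [0.6789, -0.1204, 0.1154]
ee_rot: [0.001, 0.0, 1.0, -0.0]
contact_force: [6.6, -1.2, 0.2]
gripper_width: 0.324
gripper_force: 6.0
```

arm_command(
  motion=[-0.12,0.42,0,0,0,0,0.2,-0.05,0.44,0,0,0,0,0.2,0.03,0.43,0,0,0,0,0.2,0.11,0.42,0,0,0,0,0.2,0.18,0.4,0,0,0,0,0.2],
)

```text
time_s: 8.08
position: [0.6726, -0.0346, 0.1154]
ee_rot: [0.001, -0.0, 1.0, 0.0]
contact_force: [6.1, 3.5, 0.5]
gripper_width: 0.322
gripper_force: 6.0
```

Run:
```python
from h import *
s=r.state();print(s["time_s"],s["position"],s["contact_force"],s["gripper_width"],s["gripper_force"])
ax=np.array([.5854,-.0838]);d=s["position"][:2]-ax
print(np.hypot(*d),np.arctan2(d[1],d[0])+2*np.pi)
```

```text
8.0833 [ 0.67257864 -0.03461629  0.11538269] [6.10049637 3.49084832 0.54972696] 0.32166297494716 5.998853331966707
0.10009571894446845 6.79684366611664
```

Run:
```python
from h import *
ax=np.array([.5868,-.083])
k=np.arange(1,16);t=np.maximum(0,(k-7)/12)
th=6.797+np.where(k<=7,2.1*k/12,2.1*7/12+2.1/.1*(1-np.exp(-.1*t)))
z=[.1154]*9+[.122,.131,.142,.154,.166,.176]
rows([.6726,-.0346,.1154],th,z,[.2]*5+[1]*10,ax,.1)
```

```text
[0.22, 0.38, -0.0, 0, 0, 0, 0.2, 0.3, 0.31, -0.0, 0, 0, 0, 0.2, 0.36, 0.25, -0.0, 0, 0, 0, 0.2, 0.39, 0.19, -0.0, 0, 0, 0, 0.2, 0.42, 0.12, -0.0, 0, 0, 0, 0.2]
[0.44, 0.04, -0.0, 0, 0, 0, 1, 0.43, -0.04, -0.0, 0, 0, 0, 1, 0.42, -0.11, -0.0, 0, 0, 0, 1, 0.4, -0.17, -0.0, 0, 0, 0, 1, 0.35, -0.25, -0.16, 0, 0, 0, 1]
[0.3, -0.29, -0.23, 0, 0, 0, 1, 0.25, -0.34, -0.27, 0, 0, 0, 1, 0.19, -0.38, -0.3, 0, 0, 0, 1, 0.12, -0.39, -0.3, 0, 0, 0, 1, 0.05, -0.41, -0.25, 0, 0, 0, 1]
end [ 0.487  -0.0782  0.1758] theta 9.3764
```

arm_command(
  motion=[0.22,0.38,0,0,0,0,0.2,0.3,0.31,0,0,0,0,0.2,0.36,0.25,0,0,0,0,0.2,0.39,0.19,0,0,0,0,0.2,0.42,0.12,0,0,0,0,0.2],
)

```text
time_s: 8.5
position: [0.6036, 0.0157, 0.1154]
ee_rot: [0.0, -0.0, 1.0, 0.001]
contact_force: [-0.8, 1.9, 3.0]
gripper_width: 0.318
gripper_force: 6.0
```

arm_command(
  motion=[0.44,0.04,0,0,0,0,1,0.43,-0.04,0,0,0,0,1,0.42,-0.11,0,0,0,0,1,0.4,-0.17,0,0,0,0,1,0.35,-0.25,-0.16,0,0,0,1],
)

```text
time_s: 8.92
position: [0.5208, -0.0066, 0.1206]
ee_rot: [-0.001, -0.0, 1.0, 0.0]
contact_force: [-0.6, -1.0, -0.4]
gripper_width: 0.629
gripper_force: 0.0
```

arm_command(
  motion=[0.3,-0.29,-0.23,0,0,0,1,0.25,-0.34,-0.27,0,0,0,1,0.19,-0.38,-0.3,0,0,0,1,0.12,-0.39,-0.3,0,0,0,1,0.05,-0.41,-0.25,0,0,0,1],
)

```text
time_s: 9.33
position: [0.4853, -0.0797, 0.1767]
ee_rot: [0.0, -0.0, 1.0, -0.0]
contact_force: [-0.2, 0.2, 0.3]
gripper_width: 0.974
gripper_force: 0.0
```

Run:
```python
from h import *
s=r.state();i=r.camera_info("wrist");im=r.camera("wrist");cv2.imwrite("pics/w3.png",im[:,:,::-1]);np.savez("w3.npz",im=im,**i)
print(s["time_s"],s["position"],s["contact_force"],s["gripper_width"]);s=r.state();print(s["time_s"],s["position"])
print("expected",proj(i,"wrist",[[.487,-.0782,.126],[.5868,-.083,.07]]))
```

```text
9.3333 [ 0.48526251 -0.07971452  0.17668067] [-0.23996809  0.17033981  0.33499347] 0.9736757742819215
9.3833 [ 0.48584351 -0.08188445  0.17861724]
expected [[323.71814505 226.21932225]
 [318.2805033  300.60138365]]
```

View pics/w3.png

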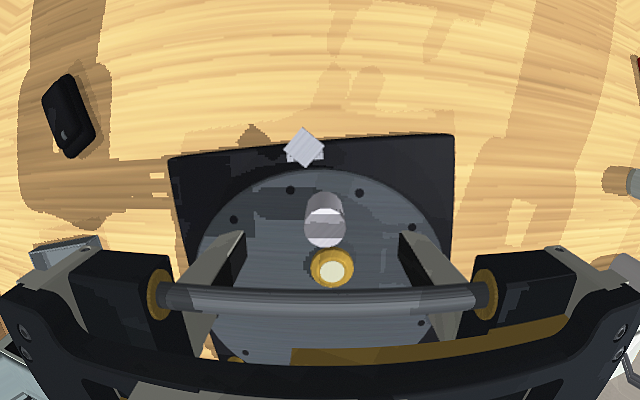

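```bash
cat >> h.py <<'E'
AX=np.array([.5868,-.083])
def angs(im,i,th,dbg=False):
    """predicted post angle th -> (lens-based post angle, post-circle xy, lens xy)"""
    h=cv2.cvtColor(np.ascontiguousarray(im),cv2.COLOR_RGB2HSV).astype(int)
    L0=AX+.0433*np.array([np.cos(th+LO),np.sin(th+LO)])
    u,v=proj(i,"wrist",[[*L0,.078]])[0].astype(int)
    m=np.zeros(h.shape[:2],np.uint8);cv2.circle(m,(int(u),int(v)),38,1,-1)
    m&=((abs(h[...,0]-22)<8)&(h[...,1]>110)&(h[...,2]>50)).astype(np.uint8)
    cs,_=cv2.findContours(m,cv2.RETR_EXTERNAL,cv2.CHAIN_APPROX_NONE)
    out=[None,None,None]
    if cs:
        c=max(cs,key=cv2.contourArea);(x,y),rad=cv2.minEnclosingCircle(c);p=onz(i,"wrist",[(x,y)],.074)[0];d=p-AX
        out[2]=(p.round(4),round(rad,1),(round(x),round(y)),round(float(np.hypot(*d)),4));out[0]=np.arctan2(d[1],d[0])-LO
    P0=AX+.1*np.array([np.cos(th),np.sin(th)]);u,v=proj(i,"wrist",[[*P0,.126]])[0].astype(int)
    e=proj(i,"wrist",[[*(P0-[0,.015]),.126],[*(P0+[0,.015]),.126]]);R0=np.linalg.norm(e[1]-e[0])/2
    g=cv2.cvtColor(np.ascontiguousarray(im),cv2.COLOR_RGB2GRAY);y0,x0=max(v-45,0),max(u-45,0)
    w=cv2.resize(cv2.medianBlur(g,3)[y0:v+46,x0:u+46],None,fx=3,fy=3,interpolation=cv2.INTER_CUBIC)
    H=cv2.HoughCircles(w,cv2.HOUGH_GRADIENT,1,8,param1=120,param2=12,minRadius=int(3*R0*.9),maxRadius=int(3*R0*1.1))
    out[1]=[(onz(i,"wrist",[(x0+(a[0]+.5)/3-.5,y0+(a[1]+.5)/3-.5)],.126)[0].round(4),[round(float(x0+a[0]/3)),round(float(y0+a[1]/3))]) for a in H[0][:3]] if H is not None else None
    return out
LO=np.radians(-9.6)
E
python3 - <<'E'
from h import *
d=dict(np.load("w3.npz"));a=angs(d["im"],d,9.3764);print(a,9.3764-2*np.pi)
for p,_ in a[1]: print(np.hypot(*(p-AX)),np.arctan2(*(p-AX)[::-1]))
E
```

```text
[np.float64(3.007478267002884), [(array([ 0.4879, -0.0774]), [325, 228]), (array([ 0.486 , -0.0777]), [325, 225]), (array([ 0.5219, -0.0725]), [332, 271])], (array([ 0.5469, -0.0706]), 21.7, (332, 267), 0.0418)] 3.093214692820414
0.09905841710829019 3.0850301998150838
0.10093923914910395 3.089061661752301
0.06574389705516395 2.981195128221835
```

```bash
cat >> h.py <<'E'
def coast(t,w,k): return w/k*(1-np.exp(-k*t))
def plan(p,th0,w,k,n,z,lead=.03,wid=1,dt0=0):
    t=dt0+np.arange(1,n+1)/12;th=th0+coast(t,w,k)+lead;z=np.broadcast_to(z,n)
    return rows(p,th,z,[wid]*n,AX,.1)
LO=-.247
E
python3 - <<'E'
from h import *
plan([.487,-.0782,.1758],3.09,1.964,.1,10,[.18]+[.184]*9,dt0=.05)
E
```

```text
[-0.07, -0.71, -0.1, 0, 0, 0, 1, -0.12, -0.38, -0.1, 0, 0, 0, 1, -0.19, -0.36, -0.0, 0, 0, 0, 1, -0.23, -0.31, -0.0, 0, 0, 0, 1, -0.28, -0.28, -0.0, 0, 0, 0, 1]
[-0.32, -0.22, -0.0, 0, 0, 0, 1, -0.34, -0.18, -0.0, 0, 0, 0, 1, -0.37, -0.11, -0.0, 0, 0, 0, 1, -0.37, -0.06, -0.0, 0, 0, 0, 1, -0.38, -0.0, -0.0, 0, 0, 0, 1]
end [ 0.5938 -0.1826  0.1838] theta 4.7805
```

arm_command(
  motion=[-0.07,-0.71,-0.1,0,0,0,1,-0.12,-0.38,-0.1,0,0,0,1,-0.19,-0.36,0,0,0,0,1,-0.23,-0.31,0,0,0,0,1,-0.28,-0.28,0,0,0,0,1],
)

```text
time_s: 9.8
position: [0.5217, -0.1613, 0.1835]
ee_rot: [-0.0, 0.0, 1.0, 0.0]
contact_force: [0.0, -0.6, 1.0]
gripper_width: 1.002
gripper_force: 0.0
```

arm_command(
  motion=[-0.32,-0.22,0,0,0,0,1,-0.34,-0.18,0,0,0,0,1,-0.37,-0.11,0,0,0,0,1,-0.37,-0.06,0,0,0,0,1,-0.38,0,0,0,0,0,1],
)

```text
time_s: 10.22
position: [0.5933, -0.1837, 0.1831]
ee_rot: [-0.0, 0.0, 1.0, 0.0]
contact_force: [0.4, 0.4, 1.0]
gripper_width: 1.001
gripper_force: 0.0
```

```bash
cat >> h.py <<'E'
def snap(n,th):
    s=r.state();i=r.camera_info("wrist");im=r.camera("wrist");np.savez(f"{n}.npz",im=im,**i);cv2.imwrite(f"pics/{n}.png",im[:,:,::-1])
    a=angs(im,i,th);print("t",s["time_s"],"tcp",s["position"].round(4),"F",s["contact_force"].round(1),"pred",th%(2*np.pi),"lens",a[0]%(2*np.pi) if a[0] is not None else None,a[2])
    for p,c in a[1] or []: print("post",p,c,"R",round(np.hypot(*(p-AX)),4),"th",round(np.arctan2(*(p-AX)[::-1])%(2*np.pi),4),"off tcp mm",(1e3*np.linalg.norm(p-s["position"][:2])).round(1))
E
python3 - <<'E'
from h import *
snap("w4",4.7505)
E
```

```text
t 10.2167 tcp [ 0.5933 -0.1837  0.1831] F [0.4 0.4 1. ] pred 4.7505 lens 4.822016172775669 (array([ 0.5811, -0.124 ]), 22.6, (390, 187), 0.0414)
post [ 0.5961 -0.1821] [324, 225] R 0.0995 th 4.806 off tcp mm 3.2
post [ 0.5939 -0.1816] [325, 222] R 0.0989 th 4.7843 off tcp mm 2.2
post [ 0.585  -0.1821] [324, 210] R 0.0991 th 4.6942 off tcp mm 8.5
```

Run:
```python
from h import *
plan([.5938,-.1826,.1838],4.80,1.875,.075,15,.184,dt0=.05)
```

```text
[-0.72, 0.16, -0.01, 0, 0, 0, 1, -0.35, 0.16, 0.01, 0, 0, 0, 1, -0.31, 0.22, -0.01, 0, 0, 0, 1, -0.28, 0.26, 0.01, 0, 0, 0, 1, -0.24, 0.29, -0.01, 0, 0, 0, 1]
[-0.18, 0.33, 0.01, 0, 0, 0, 1, -0.14, 0.35, -0.01, 0, 0, 0, 1, -0.08, 0.36, 0.01, 0, 0, 0, 1, -0.02, 0.37, -0.01, 0, 0, 0, 1, 0.02, 0.36, 0.01, 0, 0, 0, 1]
[0.08, 0.36, -0.01, 0, 0, 0, 1, 0.13, 0.33, 0.01, 0, 0, 0, 1, 0.18, 0.32, -0.01, 0, 0, 0, 1, 0.22, 0.28, 0.01, 0, 0, 0, 1, 0.25, 0.25, -0.01, 0, 0, 0, 1]
end [ 0.6514 -0.0066  0.1842] theta 7.1524
```

arm_command(
  motion=[-0.72,0.16,0,0,0,0,1,-0.35,0.16,0,0,0,0,1,-0.31,0.22,0,0,0,0,1,-0.28,0.26,0,0,0,0,1,-0.24,0.29,0,0,0,0,1],
)

```text
time_s: 10.68
position: [0.6695, -0.1385, 0.1836]
ee_rot: [-0.0, -0.0, 1.0, 0.0]
contact_force: [0.1, -1.1, 0.6]
gripper_width: 0.999
gripper_force: 0.0
```

arm_command(
  motion=[-0.18,0.33,0,0,0,0,1,-0.14,0.35,0,0,0,0,1,-0.08,0.36,0,0,0,0,1,-0.02,0.37,0,0,0,0,1,0.02,0.36,0,0,0,0,1],
)

```text
time_s: 11.1
position: [0.6849, -0.0667, 0.1839]
ee_rot: [-0.0, -0.0, 1.0, 0.0]
contact_force: [1.0, 0.4, 0.6]
gripper_width: 1.002
gripper_force: 0.0
```

arm_command(
  motion=[0.08,0.36,0,0,0,0,1,0.13,0.33,0,0,0,0,1,0.18,0.32,0,0,0,0,1,0.22,0.28,0,0,0,0,1,0.25,0.25,0,0,0,0,1],
)

```text
time_s: 11.52
position: [0.6495, -0.0056, 0.1839]
ee_rot: [0.0, -0.0, 1.0, 0.0]
contact_force: [0.3, -0.3, 0.0]
gripper_width: 1.0
gripper_force: 0.0
```

Run:
```python
from h import *
snap("w5",7.1224)
```

```text
t 11.5167 tcp [ 0.6495 -0.0056  0.1839] F [ 0.3 -0.3  0. ] pred 0.8392146928204136 lens 0.8425526872044815 (array([ 0.6225, -0.0588]), 23.0, (260, 170), 0.0431)
post [ 0.6572 -0.0095] [316, 231] R 0.1018 th 0.8069 off tcp mm 8.6
post [ 0.6551 -0.0099] [316, 228] R 0.1 th 0.8193 off tcp mm 7.1
post [ 0.6444 -0.0084] [318, 214] R 0.0942 th 0.9133 off tcp mm 5.8
```

Run:
```python
from h import *
plan([.6514,-.0066,.1838],7.105,1.68,.085,15,.1838,dt0=.05,lead=.015)
```

```text
[0.39, 0.27, -0.0, 0, 0, 0, 1, 0.31, 0.15, -0.0, 0, 0, 0, 1, 0.33, 0.1, -0.0, 0, 0, 0, 1, 0.33, 0.06, -0.0, 0, 0, 0, 1, 0.34, 0.01, -0.0, 0, 0, 0, 1]
[0.33, -0.04, -0.0, 0, 0, 0, 1, 0.33, -0.07, -0.0, 0, 0, 0, 1, 0.31, -0.12, -0.0, 0, 0, 0, 1, 0.28, -0.16, -0.0, 0, 0, 0, 1, 0.27, -0.19, -0.0, 0, 0, 0, 1]
[0.23, -0.22, -0.0, 0, 0, 0, 1, 0.2, -0.25, -0.0, 0, 0, 0, 1, 0.17, -0.27, -0.0, 0, 0, 0, 1, 0.13, -0.29, -0.0, 0, 0, 0, 1, 0.1, -0.3, -0.0, 0, 0, 0, 1]
end [ 0.4894 -0.0594  0.1838] theta 9.1877
```

arm_command(
  motion=[0.39,0.27,0,0,0,0,1,0.31,0.15,0,0,0,0,1,0.33,0.1,0,0,0,0,1,0.33,0.06,0,0,0,0,1,0.34,0.01,0,0,0,0,1],
)

```text
time_s: 11.98
position: [0.5814, 0.0171, 0.1839]
ee_rot: [0.0, -0.0, 1.0, -0.0]
contact_force: [1.0, 0.7, -0.3]
gripper_width: 1.001
gripper_force: 0.0
```

arm_command(
  motion=[0.33,-0.04,0,0,0,0,1,0.33,-0.07,0,0,0,0,1,0.31,-0.12,0,0,0,0,1,0.28,-0.16,0,0,0,0,1,0.27,-0.19,0,0,0,0,1],
)

```text
time_s: 12.4
position: [0.5206, -0.0066, 0.1839]
ee_rot: [0.0, -0.0, 1.0, -0.0]
contact_force: [1.2, -0.1, 0.7]
gripper_width: 1.001
gripper_force: 0.0
```

arm_command(
  motion=[0.23,-0.22,0,0,0,0,1,0.2,-0.25,0,0,0,0,1,0.17,-0.27,0,0,0,0,1,0.13,-0.29,0,0,0,0,1,0.1,-0.3,0,0,0,0,1],
)

```text
time_s: 12.82
position: [0.488, -0.061, 0.1839]
ee_rot: [0.0, -0.0, 1.0, -0.0]
contact_force: [0.1, -0.2, -0.0]
gripper_width: 1.001
gripper_force: 0.0
```

Run:
```python
from h import *
snap("w6",9.1727)
```

```text
t 12.8167 tcp [ 0.488  -0.061   0.1839] F [ 0.1 -0.2 -0. ] pred 2.8895146928204145 lens 2.890397173996613 (array([ 0.5499, -0.0629]), 21.1, (320, 264), 0.042)
post [ 0.4906 -0.0586] [325, 224] R 0.0992 th 2.8932 off tcp mm 3.5
post [ 0.4886 -0.0584] [326, 222] R 0.1012 th 2.8961 off tcp mm 2.6
post [ 0.5252 -0.0625] [320, 267] R 0.0649 th 2.8203 off tcp mm 37.2
```

Run:
```python
from h import *
plan([.4894,-.0594,.1838],9.176,1.51,.085,20,.1838,dt0=.05,lead=.015)
```

```text
[0.06, -0.51, -0.0, 0, 0, 0, 1, -0.01, -0.31, -0.0, 0, 0, 0, 1, -0.04, -0.3, -0.0, 0, 0, 0, 1, -0.08, -0.29, -0.0, 0, 0, 0, 1, -0.12, -0.28, -0.0, 0, 0, 0, 1]
[-0.15, -0.27, -0.0, 0, 0, 0, 1, -0.18, -0.24, -0.0, 0, 0, 0, 1, -0.2, -0.21, -0.0, 0, 0, 0, 1, -0.23, -0.19, -0.0, 0, 0, 0, 1, -0.24, -0.16, -0.0, 0, 0, 0, 1]
[-0.26, -0.13, -0.0, 0, 0, 0, 1, -0.28, -0.1, -0.0, 0, 0, 0, 1, -0.27, -0.06, -0.0, 0, 0, 0, 1, -0.29, -0.04, -0.0, 0, 0, 0, 1, -0.28, 0.0, -0.0, 0, 0, 0, 1]
[-0.28, 0.03, -0.0, 0, 0, 0, 1, -0.27, 0.07, -0.0, 0, 0, 0, 1, -0.26, 0.09, -0.0, 0, 0, 0, 1, -0.25, 0.11, -0.0, 0, 0, 0, 1, -0.23, 0.15, -0.0, 0, 0, 0, 1]
end [ 0.6438 -0.165   0.1838] theta 11.6029
```

arm_command(
  motion=[0.06,-0.51,0,0,0,0,1,-0.01,-0.31,0,0,0,0,1,-0.04,-0.3,0,0,0,0,1,-0.08,-0.29,0,0,0,0,1,-0.12,-0.28,0,0,0,0,1],
)

```text
time_s: 13.28
position: [0.4965, -0.1284, 0.1838]
ee_rot: [0.0, -0.0, 1.0, 0.0]
contact_force: [-1.0, 0.4, -0.0]
gripper_width: 1.005
gripper_force: 0.0
```

arm_command(
  motion=[-0.15,-0.27,0,0,0,0,1,-0.18,-0.24,0,0,0,0,1,-0.2,-0.21,0,0,0,0,1,-0.23,-0.19,0,0,0,0,1,-0.24,-0.16,0,0,0,0,1],
)

```text
time_s: 13.7
position: [0.5372, -0.1709, 0.1836]
ee_rot: [-0.0, -0.0, 1.0, 0.0]
contact_force: [-0.1, -0.3, 0.4]
gripper_width: 0.998
gripper_force: 0.0
```

arm_command(
  motion=[-0.26,-0.13,0,0,0,0,1,-0.28,-0.1,0,0,0,0,1,-0.27,-0.06,0,0,0,0,1,-0.29,-0.04,0,0,0,0,1,-0.28,0,0,0,0,0,1],
)

```text
time_s: 14.12
position: [0.5926, -0.1835, 0.1836]
ee_rot: [-0.0, -0.0, 1.0, 0.0]
contact_force: [0.4, 0.5, 0.3]
gripper_width: 0.999
gripper_force: 0.0
```

arm_command(
  motion=[-0.28,0.03,0,0,0,0,1,-0.27,0.07,0,0,0,0,1,-0.26,0.09,0,0,0,0,1,-0.25,0.11,0,0,0,0,1,-0.23,0.15,0,0,0,0,1],
)

```text
time_s: 14.53
position: [0.644, -0.1646, 0.1838]
ee_rot: [-0.0, -0.0, 1.0, 0.0]
contact_force: [0.3, 0.2, -0.4]
gripper_width: 1.0
gripper_force: 0.0
```

Run:
```python
from h import *
snap("w7",11.588)
```

```text
t 14.5333 tcp [ 0.644  -0.1646  0.1838] F [ 0.3  0.2 -0.4] pred 5.304814692820413 lens 5.389411527681266 (array([ 0.6041, -0.1208]), 23.4, (373, 155), 0.0416)
post [ 0.6461 -0.1623] [325, 224] R 0.099 th 5.3545 off tcp mm 3.1
post [ 0.6489 -0.1621] [326, 227] R 0.1006 th 5.378 off tcp mm 5.5
post [ 0.6461 -0.1642] [322, 224] R 0.1005 th 5.3432 off tcp mm 2.1
```

Run:
```python
from h import *
plan([.6438,-.165,.1838],11.64,1.347,.08,25,.1838,dt0=.05,lead=.015)
```

```text
[-0.43, 0.38, -0.0, 0, 0, 0, 1, -0.18, 0.21, -0.0, 0, 0, 0, 1, -0.14, 0.24, -0.0, 0, 0, 0, 1, -0.12, 0.24, -0.0, 0, 0, 0, 1, -0.1, 0.25, -0.0, 0, 0, 0, 1]
[-0.06, 0.27, -0.0, 0, 0, 0, 1, -0.04, 0.26, -0.0, 0, 0, 0, 1, -0.0, 0.27, -0.0, 0, 0, 0, 1, 0.02, 0.26, -0.0, 0, 0, 0, 1, 0.05, 0.26, -0.0, 0, 0, 0, 1]
[0.07, 0.25, -0.0, 0, 0, 0, 1, 0.1, 0.24, -0.0, 0, 0, 0, 1, 0.12, 0.22, -0.0, 0, 0, 0, 1, 0.15, 0.21, -0.0, 0, 0, 0, 1, 0.16, 0.2, -0.0, 0, 0, 0, 1]
[0.18, 0.17, -0.0, 0, 0, 0, 1, 0.2, 0.16, -0.0, 0, 0, 0, 1, 0.21, 0.13, -0.0, 0, 0, 0, 1, 0.22, 0.11, -0.0, 0, 0, 0, 1, 0.22, 0.09, -0.0, 0, 0, 0, 1]
[0.24, 0.07, -0.0, 0, 0, 0, 1, 0.24, 0.04, -0.0, 0, 0, 0, 1, 0.24, 0.02, -0.0, 0, 0, 0, 1, 0.24, -0.01, -0.0, 0, 0, 0, 1, 0.23, -0.02, -0.0, 0, 0, 0, 1]
end [0.571  0.0158 0.1838] theta 14.2968
```

arm_command(
  motion=[-0.43,0.38,0,0,0,0,1,-0.18,0.21,0,0,0,0,1,-0.14,0.24,0,0,0,0,1,-0.12,0.24,0,0,0,0,1,-0.1,0.25,0,0,0,0,1],
)

```text
time_s: 15.0
position: [0.682, -0.1115, 0.1839]
ee_rot: [-0.0, -0.0, 1.0, -0.0]
contact_force: [0.3, 0.1, 0.4]
gripper_width: 1.003
gripper_force: 0.0
```

arm_command(
  motion=[-0.06,0.27,0,0,0,0,1,-0.04,0.26,0,0,0,0,1,0,0.27,0,0,0,0,1,0.02,0.26,0,0,0,0,1,0.05,0.26,0,0,0,0,1],
)

```text
time_s: 15.42
position: [0.6828, -0.0585, 0.1839]
ee_rot: [-0.0, -0.0, 1.0, -0.0]
contact_force: [-0.0, -0.1, -0.2]
gripper_width: 0.999
gripper_force: 0.0
```

arm_command(
  motion=[0.07,0.25,0,0,0,0,1,0.1,0.24,0,0,0,0,1,0.12,0.22,0,0,0,0,1,0.15,0.21,0,0,0,0,1,0.16,0.2,0,0,0,0,1],
)

```text
time_s: 15.83
position: [0.6583, -0.014, 0.1839]
ee_rot: [0.0, -0.0, 1.0, -0.0]
contact_force: [0.1, -0.2, -1.4]
gripper_width: 0.998
gripper_force: 0.0
```

arm_command(
  motion=[0.18,0.17,0,0,0,0,1,0.2,0.16,0,0,0,0,1,0.21,0.13,0,0,0,0,1,0.22,0.11,0,0,0,0,1,0.22,0.09,0,0,0,0,1],
)

```text
time_s: 16.25
position: [0.6168, 0.012, 0.1839]
ee_rot: [0.0, -0.0, 1.0, 0.0]
contact_force: [0.6, 0.6, -0.4]
gripper_width: 0.999
gripper_force: 0.0
```

arm_command(
  motion=[0.24,0.07,0,0,0,0,1,0.24,0.04,0,0,0,0,1,0.24,0.02,0,0,0,0,1,0.24,-0.01,0,0,0,0,1,0.23,-0.02,0,0,0,0,1],
)

```text
time_s: 16.67
position: [0.5691, 0.0154, 0.1838]
ee_rot: [0.0, -0.0, 1.0, -0.0]
contact_force: [-0.2, 0.7, 1.5]
gripper_width: 0.999
gripper_force: 0.0
```

Run:
```python
from h import *
snap("w8",14.282)
```

```text
t 16.6667 tcp [0.5691 0.0154 0.1838] F [-0.2  0.7  1.5] pred 1.7156293856408276 lens 1.709004077603974 (array([ 0.5915, -0.0398]), 21.8, (260, 224), 0.0434)
post [0.573  0.0171] [324, 226] R 0.101 th 1.7078 off tcp mm 4.2
post [0.5753 0.0169] [324, 229] R 0.1006 th 1.6854 off tcp mm 6.4
post [0.5645 0.0157] [322, 214] R 0.1012 th 1.793 off tcp mm 4.6
```

Run:
```python
from h import *
plan([.571,.0158,.1838],14.269,1.138,.08,25,.1838,dt0=.05,lead=.01)
```

```text
[0.33, -0.08, -0.0, 0, 0, 0, 1, 0.22, -0.07, -0.0, 0, 0, 0, 1, 0.21, -0.1, -0.0, 0, 0, 0, 1, 0.2, -0.12, -0.0, 0, 0, 0, 1, 0.18, -0.13, -0.0, 0, 0, 0, 1]
[0.18, -0.15, -0.0, 0, 0, 0, 1, 0.15, -0.16, -0.0, 0, 0, 0, 1, 0.15, -0.17, -0.0, 0, 0, 0, 1, 0.12, -0.19, -0.0, 0, 0, 0, 1, 0.11, -0.19, -0.0, 0, 0, 0, 1]
[0.09, -0.21, -0.0, 0, 0, 0, 1, 0.07, -0.2, -0.0, 0, 0, 0, 1, 0.05, -0.21, -0.0, 0, 0, 0, 1, 0.03, -0.22, -0.0, 0, 0, 0, 1, 0.01, -0.21, -0.0, 0, 0, 0, 1]
[0.0, -0.21, -0.0, 0, 0, 0, 1, -0.02, -0.21, -0.0, 0, 0, 0, 1, -0.04, -0.21, -0.0, 0, 0, 0, 1, -0.06, -0.2, -0.0, 0, 0, 0, 1, -0.07, -0.2, -0.0, 0, 0, 0, 1]
[-0.09, -0.18, -0.0, 0, 0, 0, 1, -0.1, -0.18, -0.0, 0, 0, 0, 1, -0.11, -0.17, -0.0, 0, 0, 0, 1, -0.13, -0.15, -0.0, 0, 0, 0, 1, -0.14, -0.15, -0.0, 0, 0, 0, 1]
end [ 0.5174 -0.155   0.1838] theta 16.5109
```

arm_command(
  motion=[0.33,-0.08,0,0,0,0,1,0.22,-0.07,0,0,0,0,1,0.21,-0.1,0,0,0,0,1,0.2,-0.12,0,0,0,0,1,0.18,-0.13,0,0,0,0,1],
)

```text
time_s: 17.13
position: [0.5238, -0.0049, 0.1839]
ee_rot: [0.0, -0.0, 1.0, -0.0]
contact_force: [-0.3, -0.2, 0.5]
gripper_width: 0.999
gripper_force: 0.0
```

arm_command(
  motion=[0.18,-0.15,0,0,0,0,1,0.15,-0.16,0,0,0,0,1,0.15,-0.17,0,0,0,0,1,0.12,-0.19,0,0,0,0,1,0.11,-0.19,0,0,0,0,1],
)

```text
time_s: 17.55
position: [0.4957, -0.0397, 0.1839]
ee_rot: [0.0, -0.0, 1.0, -0.0]
contact_force: [0.1, 0.1, -0.2]
gripper_width: 1.001
gripper_force: 0.0
```

arm_command(
  motion=[0.09,-0.21,0,0,0,0,1,0.07,-0.2,0,0,0,0,1,0.05,-0.21,0,0,0,0,1,0.03,-0.22,0,0,0,0,1,0.01,-0.21,0,0,0,0,1],
)

```text
time_s: 17.97
position: [0.4861, -0.0818, 0.1839]
ee_rot: [0.0, -0.0, 1.0, -0.0]
contact_force: [-0.8, 0.2, 0.3]
gripper_width: 0.998
gripper_force: 0.0
```

arm_command(
  motion=[0,-0.21,0,0,0,0,1,-0.02,-0.21,0,0,0,0,1,-0.04,-0.21,0,0,0,0,1,-0.06,-0.2,0,0,0,0,1,-0.07,-0.2,0,0,0,0,1],
)

```text
time_s: 18.38
position: [0.4941, -0.1229, 0.1838]
ee_rot: [0.0, -0.0, 1.0, 0.0]
contact_force: [0.0, -0.2, -0.8]
gripper_width: 1.0
gripper_force: 0.0
```

arm_command(
  motion=[-0.09,-0.18,0,0,0,0,1,-0.1,-0.18,0,0,0,0,1,-0.11,-0.17,0,0,0,0,1,-0.13,-0.15,0,0,0,0,1,-0.14,-0.15,0,0,0,0,1],
)

```text
time_s: 18.8
position: [0.5172, -0.1559, 0.1838]
ee_rot: [-0.0, -0.0, 1.0, 0.0]
contact_force: [-0.1, -0.6, 0.2]
gripper_width: 0.999
gripper_force: 0.0
```

Run:
```python
from h import *
snap("w9",16.501)
```

```text
t 18.8 tcp [ 0.5172 -0.1559  0.1838] F [-0.1 -0.6  0.2] pred 3.9346293856408288 lens 3.9202400887672253 (array([ 0.551, -0.104]), 21.6, (378, 236), 0.0415)
post [ 0.516  -0.1514] [328, 219] R 0.0984 th 3.9098 off tcp mm 4.6
post [ 0.5138 -0.1519] [328, 216] R 0.1004 th 3.8981 off tcp mm 5.2
post [ 0.5147 -0.1538] [325, 218] R 0.101 th 3.9179 off tcp mm 3.2
```

Run:
```python
from h import *
z=np.r_[np.linspace(.18,.1155,9),.1155]
plan([.5174,-.155,.1838],16.476,.945,.085,10,z,dt0=.05,lead=0.005,wid=.75)
```

```text
[-0.18, -0.16, 0.09, 0, 0, 0, 0.75, -0.15, -0.11, 0.21, 0, 0, 0, 0.75, -0.17, -0.1, 0.2, 0, 0, 0, 0.75, -0.17, -0.09, 0.2, 0, 0, 0, 0.75, -0.17, -0.07, 0.2, 0, 0, 0, 0.75]
[-0.18, -0.07, 0.2, 0, 0, 0, 0.75, -0.18, -0.04, 0.2, 0, 0, 0, 0.75, -0.18, -0.04, 0.21, 0, 0, 0, 0.75, -0.19, -0.01, 0.2, 0, 0, 0, 0.75, -0.18, -0.01, -0.0, 0, 0, 0, 0.75]
end [ 0.5874 -0.183   0.1154] theta 17.2852
```

arm_command(
  motion=[-0.18,-0.16,0.09,0,0,0,0.75,-0.15,-0.11,0.21,0,0,0,0.75,-0.17,-0.1,0.2,0,0,0,0.75,-0.17,-0.09,0.2,0,0,0,0.75,-0.17,-0.07,0.2,0,0,0,0.75],
)

```text
time_s: 19.27
position: [0.5507, -0.1767, 0.1465]
ee_rot: [-0.0, -0.0, 1.0, 0.0]
contact_force: [-0.2, 0.4, 0.3]
gripper_width: 0.758
gripper_force: 0.0
```

arm_command(
  motion=[-0.18,-0.07,0.2,0,0,0,0.75,-0.18,-0.04,0.2,0,0,0,0.75,-0.18,-0.04,0.21,0,0,0,0.75,-0.19,-0.01,0.2,0,0,0,0.75,-0.18,-0.01,0,0,0,0,0.75],
)

```text
time_s: 19.68
position: [0.5868, -0.183, 0.1133]
ee_rot: [-0.001, -0.0, 1.0, 0.0]
contact_force: [-0.2, -0.3, -0.6]
gripper_width: 0.752
gripper_force: 0.0
```

Run:
```python
from h import *
snap("w10",17.28)
```

```text
t 19.6833 tcp [ 0.5868 -0.183   0.1133] F [-0.2 -0.3 -0.6] pred 4.713629385640829 lens 4.726361615861139 (array([ 0.5771, -0.124 ]), 29.4, (411, 215), 0.0422)
post [ 0.5914 -0.1825] [323, 276] R 0.0996 th 4.7586 off tcp mm 4.7
```

View pics/w10.png

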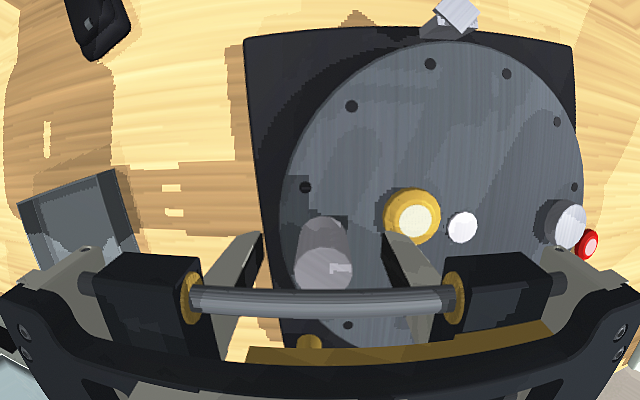

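Run:
```python
from h import *
plan([.5874,-.183,.1154],17.302,.885,.085,10,.1154,dt0=.05,lead=0.0,wid=.2)
```

```text
[-0.34, 0.02, -0.0, 0, 0, 0, 0.2, -0.17, 0.04, -0.0, 0, 0, 0, 0.2, -0.18, 0.04, -0.0, 0, 0, 0, 0.2, -0.17, 0.06, -0.0, 0, 0, 0, 0.2, -0.16, 0.07, -0.0, 0, 0, 0, 0.2]
[-0.16, 0.07, -0.0, 0, 0, 0, 0.2, -0.15, 0.09, -0.0, 0, 0, 0, 0.2, -0.15, 0.1, -0.0, 0, 0, 0, 0.2, -0.13, 0.11, -0.0, 0, 0, 0, 0.2, -0.13, 0.12, -0.0, 0, 0, 0, 0.2]
end [ 0.657  -0.1542  0.1154] theta 18.0551
```

arm_command(
  motion=[-0.34,0.02,0,0,0,0,0.2,-0.17,0.04,0,0,0,0,0.2,-0.18,0.04,0,0,0,0,0.2,-0.17,0.06,0,0,0,0,0.2,-0.16,0.07,0,0,0,0,0.2],
  squeeze=6,
)

```text
time_s: 20.15
position: [0.628, -0.1738, 0.1157]
ee_rot: [0.0, -0.0, 1.0, -0.0]
contact_force: [-0.3, -0.7, 0.2]
gripper_width: 0.443
gripper_force: 0.0
```

arm_command(
  motion=[-0.16,0.07,0,0,0,0,0.2,-0.15,0.09,0,0,0,0,0.2,-0.15,0.1,0,0,0,0,0.2,-0.13,0.11,0,0,0,0,0.2,-0.13,0.12,0,0,0,0,0.2],
)

```text
time_s: 20.57
position: [0.6569, -0.1542, 0.1156]
ee_rot: [0.0, -0.0, 1.0, -0.0]
contact_force: [2.4, -2.7, 0.1]
gripper_width: 0.319
gripper_force: 6.0
```

Run:
```python
from h import *
s=r.state();print(s["time_s"],s["position"],s["contact_force"],s["gripper_width"],s["gripper_force"])
t0=18.0551;goal=3.2254+6*np.pi;w=.82
# ramp .82->.82 hold then to 0
rem=goal-t0;n2=30;a=w*n2/12/2;nh=int(np.ceil((rem-a)/w*12));w=rem/(nh/12+n2/24);print(rem,nh,w)
th=np.r_[ramp(t0,w,w,nh),ramp(t0+w*nh/12,w,0,n2)];rows([.657,-.1542,.1154],th,[.1154]*len(th),[.2]*len(th),AX)
```

```text
20.5667 [ 0.65693493 -0.15421302  0.11559687] [ 2.35211481 -2.72951552  0.14498915] 0.3187366181912561 5.9999427678849315
4.01985592153876 44 0.8175978145502563
[-0.11, 0.12, -0.0, 0, 0, 0, 0.2, -0.11, 0.13, -0.0, 0, 0, 0, 0.2, -0.1, 0.14, -0.0, 0, 0, 0, 0.2, -0.09, 0.14, -0.0, 0, 0, 0, 0.2, -0.08, 0.15, -0.0, 0, 0, 0, 0.2]
[-0.07, 0.16, -0.0, 0, 0, 0, 0.2, -0.06, 0.16, -0.0, 0, 0, 0, 0.2, -0.05, 0.16, -0.0, 0, 0, 0, 0.2, -0.03, 0.17, -0.0, 0, 0, 0, 0.2, -0.03, 0.17, -0.0, 0, 0, 0, 0.2]
[-0.01, 0.17, -0.0, 0, 0, 0, 0.2, -0.0, 0.17, -0.0, 0, 0, 0, 0.2, 0.01, 0.17, -0.0, 0, 0, 0, 0.2, 0.02, 0.17, -0.0, 0, 0, 0, 0.2, 0.03, 0.16, -0.0, 0, 0, 0, 0.2]
[0.04, 0.17, -0.0, 0, 0, 0, 0.2, 0.06, 0.16, -0.0, 0, 0, 0, 0.2, 0.06, 0.16, -0.0, 0, 0, 0, 0.2, 0.08, 0.15, -0.0, 0, 0, 0, 0.2, 0.09, 0.15, -0.0, 0, 0, 0, 0.2]
[0.09, 0.14, -0.0, 0, 0, 0, 0.2, 0.11, 0.13, -0.0, 0, 0, 0, 0.2, 0.11, 0.13, -0.0, 0, 0, 0, 0.2, 0.13, 0.11, -0.0, 0, 0, 0, 0.2, 0.13, 0.11, -0.0, 0, 0, 0, 0.2]
[0.14, 0.1, -0.0, 0, 0, 0, 0.2, 0.14, 0.09, -0.0, 0, 0, 0, 0.2, 0.15, 0.08, -0.0, 0, 0, 0, 0.2, 0.16, 0.07, -0.0, 0, 0, 0, 0
[... 820 characters left out ...]
0.2, 0.03, -0.11, -0.0, 0, 0, 0, 0.2]
[0.03, -0.1, -0.0, 0, 0, 0, 0.2, 0.03, -0.1, -0.0, 0, 0, 0, 0.2, 0.02, -0.09, -0.0, 0, 0, 0, 0.2, 0.02, -0.08, -0.0, 0, 0, 0, 0.2, 0.01, -0.08, -0.0, 0, 0, 0, 0.2]
[0.01, -0.08, -0.0, 0, 0, 0, 0.2, 0.01, -0.07, -0.0, 0, 0, 0, 0.2, 0.0, -0.07, -0.0, 0, 0, 0, 0.2, 0.0, -0.06, -0.0, 0, 0, 0, 0.2, 0.0, -0.05, -0.0, 0, 0, 0, 0.2]
[0.0, -0.05, -0.0, 0, 0, 0, 0.2, 0.0, -0.04, -0.0, 0, 0, 0, 0.2, 0.0, -0.04, -0.0, 0, 0, 0, 0.2, 0.0, -0.03, -0.0, 0, 0, 0, 0.2, -0.0, -0.02, -0.0, 0, 0, 0, 0.2]
[-0.0, -0.02, -0.0, 0, 0, 0, 0.2, -0.0, -0.02, -0.0, 0, 0, 0, 0.2, -0.0, -0.01, -0.0, 0, 0, 0, 0.2, -0.0, 0.0, -0.0, 0, 0, 0, 0.2]
end [ 0.487  -0.0914  0.1154] theta 22.075
```

arm_command(
  motion=[-0.11,0.12,0,0,0,0,0.2,-0.11,0.13,0,0,0,0,0.2,-0.1,0.14,0,0,0,0,0.2,-0.09,0.14,0,0,0,0,0.2,-0.08,0.15,0,0,0,0,0.2],
)

```text
time_s: 20.98
position: [0.6767, -0.1269, 0.1156]
ee_rot: [0.001, -0.0, 1.0, -0.0]
contact_force: [7.4, -3.9, -1.8]
gripper_width: 0.321
gripper_force: 6.0
```

arm_command(
  motion=[-0.07,0.16,0,0,0,0,0.2,-0.06,0.16,0,0,0,0,0.2,-0.05,0.16,0,0,0,0,0.2,-0.03,0.17,0,0,0,0,0.2,-0.03,0.17,0,0,0,0,0.2],
)

```text
time_s: 21.4
position: [0.6863, -0.0937, 0.1156]
ee_rot: [0.001, -0.0, 1.0, -0.0]
contact_force: [6.2, -0.9, -1.0]
gripper_width: 0.323
gripper_force: 6.0
```

arm_command(
  motion=[-0.01,0.17,0,0,0,0,0.2,0,0.17,0,0,0,0,0.2,0.01,0.17,0,0,0,0,0.2,0.02,0.17,0,0,0,0,0.2,0.03,0.16,0,0,0,0,0.2],
)

```text
time_s: 21.82
position: [0.6842, -0.0597, 0.1156]
ee_rot: [0.001, -0.0, 1.0, 0.0]
contact_force: [6.9, 1.1, -1.4]
gripper_width: 0.318
gripper_force: 6.0
```

arm_command(
  motion=[0.04,0.17,0,0,0,0,0.2,0.06,0.16,0,0,0,0,0.2,0.06,0.16,0,0,0,0,0.2,0.08,0.15,0,0,0,0,0.2,0.09,0.15,0,0,0,0,0.2],
)

```text
time_s: 22.23
position: [0.6706, -0.028, 0.1156]
ee_rot: [0.001, -0.0, 1.0, 0.0]
contact_force: [5.9, 3.8, -0.2]
gripper_width: 0.324
gripper_force: 6.0
```

arm_command(
  motion=[0.09,0.14,0,0,0,0,0.2,0.11,0.13,0,0,0,0,0.2,0.11,0.13,0,0,0,0,0.2,0.13,0.11,0,0,0,0,0.2,0.13,0.11,0,0,0,0,0.2],
)

```text
time_s: 22.65
position: [0.6473, -0.0033, 0.1156]
ee_rot: [0.0, -0.0, 1.0, 0.001]
contact_force: [3.1, 3.9, 1.3]
gripper_width: 0.321
gripper_force: 6.0
```

arm_command(
  motion=[0.14,0.1,0,0,0,0,0.2,0.14,0.09,0,0,0,0,0.2,0.15,0.08,0,0,0,0,0.2,0.16,0.07,0,0,0,0,0.2,0.16,0.06,0,0,0,0,0.2],
)

```text
time_s: 23.07
position: [0.617, 0.0126, 0.1156]
ee_rot: [0.0, -0.0, 1.0, 0.001]
contact_force: [0.8, 4.3, 0.0]
gripper_width: 0.317
gripper_force: 6.0
```

arm_command(
  motion=[0.16,0.05,0,0,0,0,0.2,0.17,0.04,0,0,0,0,0.2,0.16,0.02,0,0,0,0,0.2,0.17,0.02,0,0,0,0,0.2,0.17,0,0,0,0,0,0.2],
)

```text
time_s: 23.48
position: [0.5835, 0.0173, 0.1156]
ee_rot: [-0.0, -0.0, 1.0, 0.0]
contact_force: [0.0, 5.5, 3.2]
gripper_width: 0.321
gripper_force: 6.0
```

arm_command(
  motion=[0.17,-0.01,0,0,0,0,0.2,0.17,-0.02,0,0,0,0,0.2,0.17,-0.03,0,0,0,0,0.2,0.16,-0.05,0,0,0,0,0.2,0.17,-0.05,0,0,0,0,0.2],
)

```text
time_s: 23.9
position: [0.5498, 0.0104, 0.1155]
ee_rot: [-0.0, -0.0, 1.0, 0.0]
contact_force: [-1.3, 1.5, 3.2]
gripper_width: 0.318
gripper_force: 6.0
```

arm_command(
  motion=[0.15,-0.07,0,0,0,0,0.2,0.16,-0.07,0,0,0,0,0.2,0.14,-0.09,0,0,0,0,0.2,0.14,-0.09,0,0,0,0,0.2,0.13,-0.11,0,0,0,0,0.2],
)

```text
time_s: 24.32
position: [0.521, -0.0072, 0.1155]
ee_rot: [-0.0, -0.0, 1.0, 0.0]
contact_force: [-3.6, 4.5, 5.7]
gripper_width: 0.321
gripper_force: 6.0
```

arm_command(
  motion=[0.13,-0.11,0,0,0,0,0.2,0.1,-0.11,0,0,0,0,0.2,0.1,-0.11,0,0,0,0,0.2,0.09,-0.12,0,0,0,0,0.2,0.08,-0.11,0,0,0,0,0.2],
)

```text
time_s: 24.73
position: [0.5014, -0.03, 0.1155]
ee_rot: [0.0, -0.0, 1.0, -0.0]
contact_force: [0.2, 0.4, 4.7]
gripper_width: 0.322
gripper_force: 6.0
```

arm_command(
  motion=[0.07,-0.11,0,0,0,0,0.2,0.06,-0.12,0,0,0,0,0.2,0.05,-0.11,0,0,0,0,0.2,0.05,-0.1,0,0,0,0,0.2,0.03,-0.11,0,0,0,0,0.2],
)

```text
time_s: 25.15
position: [0.4914, -0.0518, 0.1155]
ee_rot: [0.0, -0.0, 1.0, -0.0]
contact_force: [0.9, -0.1, 3.9]
gripper_width: 0.319
gripper_force: 6.0
```

arm_command(
  motion=[0.03,-0.1,0,0,0,0,0.2,0.03,-0.1,0,0,0,0,0.2,0.02,-0.09,0,0,0,0,0.2,0.02,-0.08,0,0,0,0,0.2,0.01,-0.08,0,0,0,0,0.2],
)

```text
time_s: 25.57
position: [0.4872, -0.0696, 0.1156]
ee_rot: [0.0, -0.0, 1.0, -0.0]
contact_force: [5.7, -1.5, 3.5]
gripper_width: 0.319
gripper_force: 6.0
```

arm_command(
  motion=[0.01,-0.08,0,0,0,0,0.2,0.01,-0.07,0,0,0,0,0.2,0,-0.07,0,0,0,0,0.2,0,-0.06,0,0,0,0,0.2,0,-0.05,0,0,0,0,0.2],
)

```text
time_s: 25.98
position: [0.4864, -0.0827, 0.1155]
ee_rot: [0.0, -0.0, 1.0, 0.0]
contact_force: [5.7, 0.1, 3.2]
gripper_width: 0.322
gripper_force: 6.0
```

arm_command(
  motion=[0,-0.05,0,0,0,0,0.2,0,-0.04,0,0,0,0,0.2,0,-0.04,0,0,0,0,0.2,0,-0.03,0,0,0,0,0.2,0,-0.02,0,0,0,0,0.2],
)

```text
time_s: 26.4
position: [0.4866, -0.0898, 0.1156]
ee_rot: [0.001, -0.0, 1.0, 0.0]
contact_force: [8.1, 0.8, 2.6]
gripper_width: 0.315
gripper_force: 6.0
```

arm_command(
  motion=[0,-0.02,0,0,0,0,0.2,0,-0.02,0,0,0,0,0.2,0,-0.01,0,0,0,0,0.2,0,0,0,0,0,0,0.2,0,0,0,0,0,0,0.2],
)

```text
time_s: 26.82
position: [0.4867, -0.0917, 0.1156]
ee_rot: [0.001, -0.0, 1.0, 0.0]
contact_force: [8.3, 1.4, 1.7]
gripper_width: 0.322
gripper_force: 6.0
```

Run:
```python
from h import *
snap("w11",22.075)
d=np.load("w11.npz");cv2.imwrite("pics/w11c.png",cv2.resize(d["im"][60:340,160:480,::-1],None,fx=2,fy=2))
i={k:d[k] for k in d}
print(proj(i,"wrist",[[.4870,-.0914,.126],[.439,-.0931,.073],[.4348,-.0948,.073]]))
```

```text
t 26.8167 tcp [ 0.4867 -0.0917  0.1156] F [8.3 1.4 1.7] pred 3.2254440784612406 lens 3.140793168710299 (array([ 0.5611, -0.0765]), 17.5, (342, 319), 0.0266)
[[321.90013268 266.60560358]
 [319.1002885  155.87805065]
 [316.33635887 149.16755911]]
```

View pics/w11c.png

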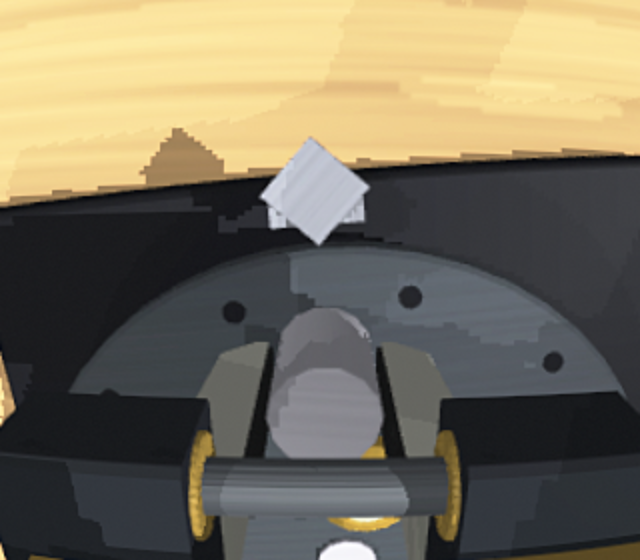

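Run:
```python
from h import *
d=np.load("w11.npz");i={k:d[k] for k in d}
f=lambda x,y:[160+x/2-.25,60+y/2-.25]
pt=onz(i,"wrist",[f(315,191)],.073)[0];post=onz(i,"wrist",[f(325.5,415)],.126)[0]
print(pt,post)
for cz in(.068,.072):
  cap=onz(i,"wrist",[f(348,556)],cz)[0];print(cap)
for A in ([.5876,-.0815],[.588,-.082],[.5868,-.083]):
  A=np.array(A);e=pt-A;print(A,np.hypot(*e),"park",A+.1*e/np.hypot(*e),np.degrees(np.arctan2(e[1],e[0]))%360)
```

```text
[ 0.43860485 -0.09424543] [ 0.48736978 -0.09109929]
[ 0.58566698 -0.0816913 ]
[ 0.582139   -0.08189191]
[ 0.5876 -0.0815] 0.14953929711036773 park [ 0.48796388 -0.09002313] 184.88932609278294
[ 0.588 -0.082] 0.14989617097254945 park [ 0.48833424 -0.09016927] 184.6858714804759
[ 0.5868 -0.083 ] 0.14862120591325742 park [ 0.48708667 -0.0905665 ] 184.33943500910704
```

arm_command(
  motion=[-0.02,0.015,0,0,0,0,0.2,-0.01,0.015,0,0,0,0,0.2,0,0,0,0,0,0,0.2,0,0,0,0,0,0,0.2,0,0,0,0,0,0,0.2],
  squeeze=3,
)

```text
time_s: 27.28
position: [0.487, -0.0905, 0.1152]
ee_rot: [-0.001, -0.0, 1.0, 0.0]
contact_force: [-5.0, -1.3, 3.6]
gripper_width: 0.326
gripper_force: 3.0
```

arm_command(
  motion=[0,0,0,0,0,0,0.2,0,0,0,0,0,0,0.36,0,0,0,0,0,0,0.42,0,0,0,0,0,0,0.6,0,0,0,0,0,0,1],
)

```text
time_s: 27.7
position: [0.4874, -0.0905, 0.1153]
ee_rot: [0.0, -0.0, 1.0, 0.0]
contact_force: [-0.3, 0.7, -0.2]
gripper_width: 0.515
gripper_force: 0.0
```

arm_command(
  motion=[0,0,0,0,0,0,1,0,0,0,0,0,0,1,0,0,-0.3,0,0,0,1,0,0,-0.6,0,0,0,1,0,0,-0.8,0,0,0,1],
)

```text
time_s: 28.12
position: [0.4865, -0.0903, 0.1833]
ee_rot: [-0.001, -0.0, 1.0, 0.0]
contact_force: [0.4, 0.4, 0.2]
gripper_width: 0.871
gripper_force: 0.0
```

arm_command(
  motion=[0,0,-0.8,0,0,0,1,0,0,-0.6,0,0,0,1,0,0,-0.2,0,0,0,1,0,0,0,0,0,0,1,0,0,0,0,0,0,1],
)

```text
time_s: 28.53
position: [0.4873, -0.0904, 0.247]
ee_rot: [-0.0, -0.0, 1.0, 0.0]
contact_force: [0.2, -0.3, 0.3]
gripper_width: 1.002
gripper_force: 0.0
```

Run:
```python
from h import *
snap("w12",3.2254);r.state()
for _ in range(4): r.camera("top")
snap("w13",3.2254)
d=np.load("w13.npz");cv2.imwrite("pics/w13c.png",cv2.resize(d["im"][60:330,160:480,::-1],None,fx=2,fy=2))
```

```text
t 28.5333 tcp [ 0.4873 -0.0904  0.247 ] F [ 0.2 -0.3  0.3] pred 3.2254 lens 3.2155812011724407 (array([ 0.5458, -0.0758]), 17.8, (335, 235), 0.0417)
post [ 0.4879 -0.0899] [322, 198] R 0.0991 th 3.2112 off tcp mm 0.8
post [ 0.5266 -0.078 ] [335, 238] R 0.0604 th 3.0587 off tcp mm 41.2
post [ 0.4904 -0.0899] [322, 200] R 0.0966 th 3.213 off tcp mm 3.2
t 28.7833 tcp [ 0.4871 -0.0904  0.2462] F [-0.1  0.2  0.1] pred 3.2254 lens 3.213884552959576 (array([ 0.5461, -0.0758]), 17.8, (335, 236), 0.0413)
post [ 0.4876 -0.0898] [322, 198] R 0.0994 th 3.21 off tcp mm 0.8
post [ 0.5265 -0.0779] [335, 238] R 0.0605 th 3.0572 off tcp mm 41.3
post [ 0.4904 -0.0907] [322, 201] R 0.0967 th 3.2213 off tcp mm 3.3
```

View pics/w13c.png

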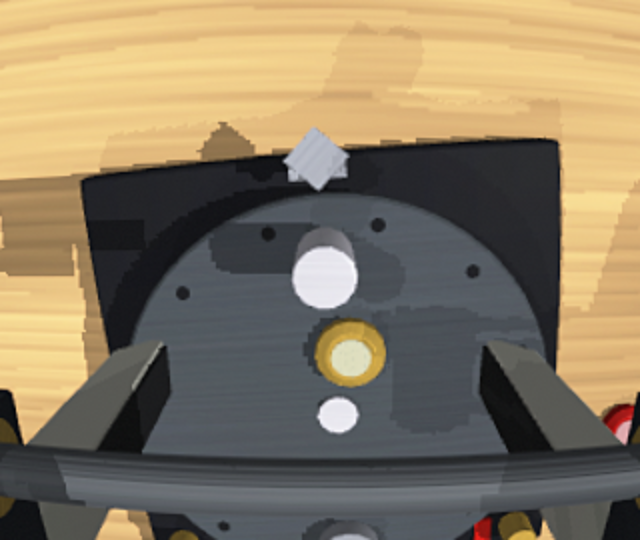

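The close-up shows the pointer (318,140), post (322,198) and axle cap (329,267) in line. The lens (335,236) is still in place, the platter is at rest and the gripper is clear.

```bash
python3 -c "
from cell import r
print(r.sign_off())"
```

```text
the job is handed in; nothing more can be done
None
```

I spun the platter at about a turn every three seconds and let go. The gripper stayed 9 mm or less from the post at every camera check through about 9.5 s of coasting, with the platter never slower than about a turn in seven seconds. I then stopped it, parked the post within about 2 mm of the pointer line by camera, let go and handed the job in at about 29 s; the verdict was not shown.

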